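Slide a dowel rod along a V-groove to its length stop

ROBOT

A 6-joint arm with a two-finger parallel gripper is mounted at the origin on a cart in front of the work surface, level with it; the furniture and walls round the work are solid. World frame = base frame: x ahead of the robot, y to its left, z up, the work surface at z = 0. Lengths are in m, angles in degrees, forces in N, time in s.
With the tool pointing down it reaches from about 0.35 to 0.775 m from the base axis. Payload 7.3 kg.
Tool frame: the origin (TCP) lies on the centre line of the jaws, within the pads' length; the fingertips stand 14 mm ahead of it and the grasp point (between the pads) lies 5 mm behind it; z points along the fingers, y is the line along which they close (so a half turn about z gives the same grasp; the last joint's range is limited). The gripper opens to 92 mm and grips with 3 to 60 N. Pads are 19 mm wide; open, the fingers measure 130 mm over their backs; the gripper's body (75 mm by 190 mm) begins 47 mm behind the grasp point.
Start: joints at [66.005, 19.595, 87.324, -0, 73.075, -8.365], TCP at [0.141, 0.506, 0.241] pointing down, gripper open.
Joint ranges: [-145.02, 145.02], [-44.19, 115.74], [2.07, 154.8], [-57.11, 237.11], [16.16, 152.29], [-177.93, 177.93]. Speed limits (degrees/s): [147.25, 147.25, 180, 180, 180, 180].

INTERFACE

Orientations are given as [roll, pitch, yaw] about the fixed x, y, z axes, in that order (R = Rz(yaw) Ry(pitch) Rx(roll)).
In Python, from station import state, optics, bot gives the robot as it stands.
- The arm moves only by the tool play_rows, never from a script. Its argument "increments" is one flat list of numbers, 5 for each row, row after row: the shift along the world's x, y, z in m, then the turn about the world's z in rad, then the closure, from -1 (fully open) to 1 (shut). A call has 1 to 5 rows; each row shifts and turns the commanded pose from where the row before left it; what a row does not reach is not made up. A row lasts 1/12 s, in which the tool goes at most 41.7 mm and 7.16 degrees, less where a joint would pass 70% of its speed; a pose out of reach is approached as far as the arm can. A call with a gripper value outside its range is refused whole. The fingers move at their own pace and stop on an object; "force" is the grip in N (left out, the last holds). Time passes only in rows, so rows that do not move let the fingers close. It gives the time, the measured TCP pose, the force, the opening and the grip force at its end, in the units of the state.
- state(): the state, without advancing time (a new reading comes with each control period).
- optics.read_camera(name): name is "scene" or "top" or "wrist"; returns (picture, depth): 420x560x3 uint8, red, green, blue; 420x560 float32, m along the optical axis (not along the pixel's ray), 0 where there is no reading.
- optics.camera_info(name): a dict with "fx", "fy", "cx", "cy" (pixels), "dist" ([k1, k2, p1, p2, k3] as OpenCV has them; the pictures are not rectified), "pose" (4x4, takes a point from camera to world coordinates); the wrist camera has in their place "tool_from_camera" (4x4, takes a point from camera to tool coordinates, whose origin is the TCP and whose axes are the flange's). Camera axes: x right, y down, z forward; pixel columns grow to the right and rows downward; lengths in m; the calibration is good to about 2 mm. A picture is of the moment at which its call begins: read the wrist's pose just before it. camera_info takes no time and is no camera call.
- bot.hand_in(): hands the job in; it is judged then, once.
The state is a dict: "time": time; "q": joint angles; "joint_vel": joint speeds; "effort": joint torques, N m; "tcp_pos": TCP position; "tool_rot": TCP orientation; "force": force on the tool from outside, world axes, zero at the start; "moment": the same for the moment, N m; "opening": finger opening in m; "gripper_force": force on a finger pad.
Only numpy, scipy, OpenCV 4.12 (cv2) and the standard library are available. Lean on these libraries where they do the work, as an engineer would, in place of code of your own. Each camera call takes 0.05 s, during which the arm holds its last target. There are 200 camera calls.

TASK

Pick the steel rod off its black rest and lay it in the open part of the V-groove of the length fixture, then push it gently along the groove, in under the hood, until its end rests against the stop pin hidden inside. Do not shove the stop back: it is only lightly clamped. Leave the rod lying there, let go, and leave the other things on the bench where they are.

Things in the scene. Friction and masses are not known exactly. Their poses are not given: they have to be found in the camera images.
- rod: Plain, lightly oiled steel dowel rod, 18 mm in diameter, 80 mm long, 0.11 to 0.22 kg, both ends alike. Origin at its centre, x along its axis. It starts on the rod rest.
- rod_rest: Fixed black rest, 90 x 44 mm, origin at the centre of its underside, x along the rod. Two V supports 58 mm apart, each 8 mm long, 25 mm wide, 27 mm high. The rod lies on them, axis 31 mm above the worktop, centre within 5 mm of the rest's; between the supports 50 mm are free on both sides of the rod down to the base, 8 mm high.
- vee_fixture: Fixed length fixture: aluminium base 240 x 60 x 12 mm with a steel 90-degree V-groove on it. Origin on the worktop under the groove's middle line; x runs along the groove towards the hood, z up. The groove runs from x = -110 mm (open end) to 80 mm; its lips are 32 mm above the worktop, 22 mm over all. The rod lying in it has its axis at y = 0, 37 mm above the worktop.
- open_groove (a point): Point on the rod's axis in the middle of the groove's open part, at x = -40 mm of the fixture (axes as the fixture's). The groove is open above from 70 mm before to 60 mm after this point. In the open groove the oiled rod drags with less than 2 N.
- hood_mouth (a point): Centre of the hood's mouth on the groove's axis, at x = 20 mm. The grey hood roofs the groove for 60 mm from here (42 mm wide, 52 mm high, 59 mm at a screw cap), 1.8 mm above the rod. Just inside, a sprung shoe with a sloping lead-in presses down on the rod with about 4 N: entering and from there on it drags with about 2 to 6 N in all. When home, 38 to 60 mm of the rod stand out of the mouth.
- stop_housing (a point): Front of the grey stop housing (45 x 44 mm, 53 mm high) on the groove's axis, at x = 78 mm. A 10 mm stop pin reaches out of it towards the mouth; its end lies 20 to 42 mm inside the mouth, differently every time, unseen: it must be felt. Friction holds it: on top of the rod's drag it bears about 15 N and gives way above that, which spoils its setting.
- motor_a: Bystander: loose small black motor with wires, 29 x 80 x 32 mm, near the middle of the work. Origin under its middle.
- marker_pen: Bystander: loose marker pen, 14 x 126 x 15 mm. Origin under its middle.
- tape: Bystander: loose roll of white tape, 60 mm in diameter, 24 mm high. Origin under its middle.
Things that resemble listed ones, but are neither listed nor needed, are in the scene too. Several things have the shape of the rod; the one meant has the colours described above.

How it is judged (in metres and radians):
On the way:
1. the rod lies in the open part of the V-groove, outside the hood (x of rod in the frame of vee_fixture between -0.11 and -0.018 m and y of rod in the frame of vee_fixture between -0.003 and 0.003 m and z of rod in the frame of vee_fixture below 0.04 m and angle between the x axis of rod and the x axis of vee_fixture, either way round below 0.08 rad), for 0.15 s.
At the end, for the whole second after the job is handed in: The rod lies at rest in the V-groove (within 2.5 mm sideways and in height, 0.05 rad in line with it), released, with its end within 1.5 mm of the stop pin, and the pin has not been shoved (distance between rod and stop_pin_c0 below 0.0615 m and y of rod in the frame of vee_fixture between -0.0025 and 0.0025 m and z of rod in the frame of vee_fixture below 0.039 m and angle between the x axis of rod and the x axis of vee_fixture, either way round below 0.05 rad and linear speed of rod below 0.01 m/s and contact force between the fingers and rod below 0.05 N); the robot touches nothing.
It fails at once if the stop pin is shoved back by more than 2.5 mm (distance of stop_pin_c0 from where it was at the start of the episode above 0.0025 m).
It fails at once if a loose bystander (motor, marker or tape) is moved by more than 30 mm (distance of any of motor_a, marker_pen, tape from where it was at the start of the episode above 0.03 m).
It also fails if it takes over 61 s, if anything falls off the work surface, if the arm or the gripper's body presses on something with over 40 N, if the wrist force passes 120 N, or if a joint passes its speed limit or range.

## Working session

There is one attempt and no reset: what is moved stays moved. The work goes in short steps, Python scripts to look and compute and a tool call to move; the robot and the scene stay as the last step left them, time stands still between calls to the robot, and variables do not carry over. Pictures are saved under pics/ and viewed, at most 10 in all, crops included, and the job is handed in when it is done.

Besides the shell and the picture viewer there is one more tool, called after "Call:" by a JSON object that holds its "fn" and its "kwargs", one argument or row to a line. play_rows: Moves the arm, as the interface text tells. Its arguments: {"type":"object","properties":{"increments":{"type":"array","items":{"type":"number"}},"force":{"type":"number"}},"required":["increments"]}

```bash
mkdir -p pics
cat > h.py <<'E'
import numpy as np, cv2
from station import state, optics, bot
def grab(n,save=None):
    s=state(); im,d=optics.read_camera(n)
    if save: cv2.imwrite('pics/'+save,im[:,:,::-1])
    np.savez('/tmp/'+n+'.npz',im=im,d=d)
    return s,im,d
def world(n,d=None):
    i=optics.camera_info(n)
    K=np.array([[i['fx'],0,i['cx']],[0,i['fy'],i['cy']],[0,0,1]])
    if d is None: d=np.load('/tmp/'+n+'.npz')['d']
    v,u=np.mgrid[0:420,0:560].astype(float)
    p=cv2.undistortPoints(np.stack([u.ravel(),v.ravel()],1)[:,None],K,np.array(i['dist'])).reshape(420,560,2)
    P=np.concatenate([p*d[...,None],d[...,None]],2)
    T=np.array(i['pose'])
    W=P@T[:3,:3].T+T[:3,3]; W[d<=0]=np.nan
    return W
E
python3 - <<'E'
from h import *
for n in('top','scene'): grab(n,n+'.png')
s=state();print({k:np.round(v,3) for k,v in s.items()})
print(optics.camera_info('top')['pose'])
E
```

```text
{'time': np.float64(0.1), 'q': array([ 6.6006e+01,  1.9632e+01,  8.7371e+01, -1.0000e-03,  7.3074e+01,
       -8.3660e+00]), 'joint_vel': array([ 0.012, -0.204, -0.154, -0.04 ,  0.087,  0.001]), 'effort': array([ 1.0000e-03, -4.3201e+01, -2.4469e+01,  7.2000e-02,  5.3000e-02,
       -0.0000e+00]), 'tcp_pos': array([0.141, 0.505, 0.24 ]), 'tool_rot': array([-1.79924e+02, -1.00000e-02,  1.64372e+02]), 'force': array([ 0.309, -0.854,  0.037]), 'moment': array([-0.044, -0.006, -0.069]), 'gripper_force': np.float64(0.0), 'opening': np.float64(0.092)}
[[ 2.21924450e-02 -9.98204520e-01  5.56348129e-02  4.90922712e-01]
 [-9.99752839e-01 -2.22318074e-02 -8.86259163e-05 -9.29323648e-02]
 [ 1.32532923e-03 -5.56190953e-02 -9.98451180e-01  1.14207595e+00]
 [ 0.00000000e+00  0.00000000e+00  0.00000000e+00  1.00000000e+00]]
```

View pics/top.png

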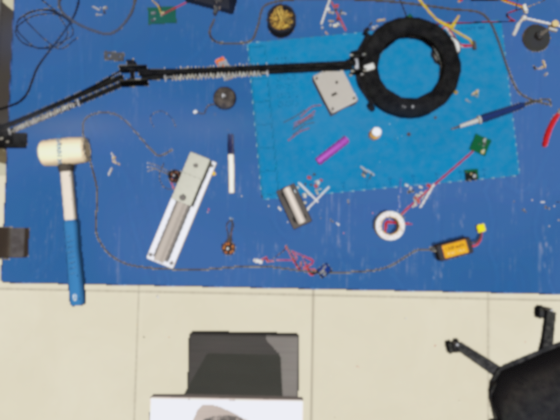

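View pics/scene.png

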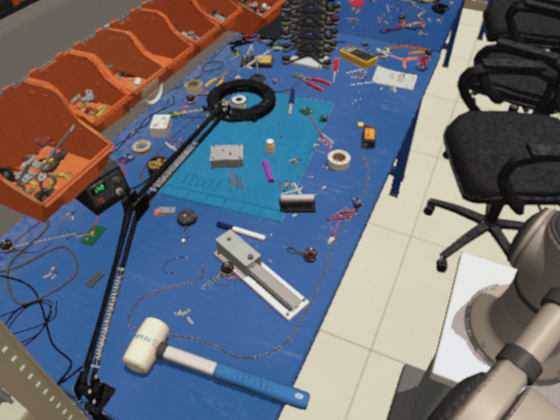

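The top view shows the fixture from about (165,255) at the open end to (200,165) at the hood, and the rest with the rod at (295,206). The marker is at (231,165) and the tape at (390,225). Rod look-alikes are the magenta stick (333,150), the pen (231,165) and the hammer or handle pieces. I'll check the choice in a close crop.

Run:
```python
from h import *
W=world('top'); im=np.load('/tmp/top.npz')['im']
c=im[130:280,140:340][:,:,::-1]
cv2.imwrite('pics/crop.png',cv2.resize(c,None,fx=4,fy=4,interpolation=cv2.INTER_CUBIC))
for n,(u,v) in dict(rod=(295,206),rest=(287,190),magenta=(333,150),pen=(231,165),tape=(401,225),openend=(165,255),hood=(198,170),hood2=(190,190),lamp=(200,72),lamp2=(300,69),blk=(174,176),mot2=(228,245),table=(250,240),ring=(380,70),box=(335,90)).items(): print(n,np.round(W[v,u],3))
```

```text
rod [ 0.551 -0.133  0.04 ]
rest [ 0.584 -0.116  0.039]
magenta [ 0.672 -0.211  0.018]
pen [0.636 0.003 0.013]
tape [ 0.518 -0.353  0.025]
openend [0.445 0.132 0.032]
hood [0.619 0.065 0.058]
hood2 [0.578 0.081 0.054]
lamp [0.778 0.047 0.196]
lamp2 [ 0.801 -0.133  0.152]
blk [0.608 0.118 0.036]
mot2 [0.468 0.005 0.003]
table [ 0.48  -0.04   0.001]
ring [ 0.849 -0.31   0.003]
box [ 0.796 -0.211  0.032]
```

View pics/crop.png

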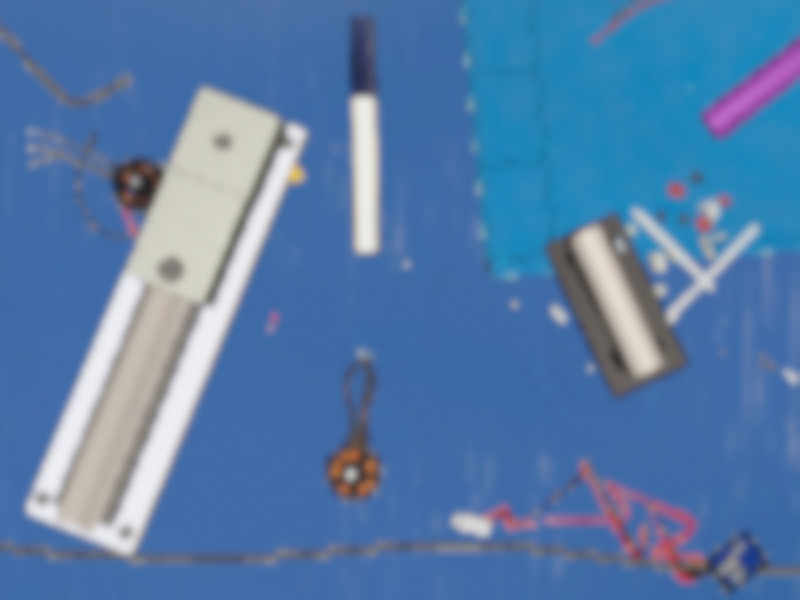

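```bash
cat >> h.py <<'E'
def rect(P):
    (c,(w,h),a)=cv2.minAreaRect((P[:,:2]*1000).astype(np.float32)); 
    return np.round(c,1),np.round((w,h),1),round(a,2)
E
python3 - <<'E'
from h import *
W=world('top'); im=np.load('/tmp/top.npz')['im'].astype(int)
def sel(u0,u1,v0,v1,z0,z1):
    m=np.zeros(W.shape[:2],bool); m[v0:v1,u0:u1]=1
    m&=(W[...,2]>z0)&(W[...,2]<z1); return m
br=im.sum(2)
m=sel(278,315,180,232,.03,.05); print('rod',rect(W[m&(br>380)]),rect(W[m]),m.sum(), np.median(W[m&(br>400)],0))
m=sel(140,220,145,272,.006,.07);print('base',rect(W[m]))
m=sel(140,220,145,272,.045,.07);print('hood',rect(W[m]),np.nanmedian(W[m],0))
m=sel(140,195,195,272,.022,.042);print('groove',rect(W[m]),np.nanmedian(W[m],0))
print('mot2', np.round(np.nanmax(W[238:252,218:240,2]),3),rect(W[sel(215,245,215,258,.005,.05)]))
print('tcam i',{k:v for k,v in optics.camera_info('wrist').items()})
E
```

```text
rod (array([ 553.4, -130.3]), array([79.3, 17.1]), 26.18) (array([ 553.3, -129.9]), array([79.3, 17.9]), 26.18) 332 [ 0.5533448  -0.13038686  0.03838522]
base (array([544.6, 112. ]), array([263.5, 169.1]), 0.3)
hood (array([601.3,  81.9]), array([ 45.1, 102.5]), 69.44) [0.60147038 0.08111715 0.05310109]
groove (array([500.2, 119.3]), array([ 35.8, 147.3]), 66.96) [0.49276014 0.12179644 0.02820937]
mot2 0.033 (array([488.7,   3.9]), array([82.6, 56.6]), 6.71)
tcam i {'fx': 343.0120055216841, 'fy': 343.0120055216841, 'cx': 276.796876362893, 'cy': 214.7147520593061, 'dist': array([-0.02805542,  0.        ,  0.        ,  0.        ,  0.        ]), 'tool_from_camera': array([[ 1.16261641e-03, -9.69470910e-01, -2.45203596e-01,
         6.62874828e-02],
       [ 9.99999101e-01,  1.29085915e-03, -3.62290882e-04,
        -6.22582744e-04],
       [ 6.67753775e-04, -2.45202954e-01,  9.69471539e-01,
        -1.44741564e-01],
       [ 0.00000000e+00,  0.00000000e+00,  0.00000000e+00,
         1.00000000e+00]])}
```

Call:
{"fn": "play_rows", "kwargs": {
  "increments": [0.0253,-0.0263,0,0,-1,0.0253,-0.0263,0,0,-1,0.0253,-0.0263,0,0,-1,0.0253,-0.0263,0,0,-1,0.0253,-0.0263,0,0,-1]
}}

```text
time: 0.52
tcp_pos: [0.2685, 0.3727, 0.2405]
tool_rot: [-180.0, -0.0, 164.4]
force: [0.4, 0.7, 0.2]
opening: 0.0921
gripper_force: 0.0
```

Call:
{"fn": "play_rows", "kwargs": {
  "increments": [0.0253,-0.0263,0,0,-1,0.0253,-0.0263,0,0,-1,0.0253,-0.0263,0,0,-1,0.0253,-0.0263,0,0,-1,0.0253,-0.0263,0,0,-1]
}}

```text
time: 0.93
tcp_pos: [0.3952, 0.241, 0.2406]
tool_rot: [-180.0, -0.0, 164.4]
force: [1.1, 0.9, 0.9]
opening: 0.0917
gripper_force: 0.0
```

Call:
{"fn": "play_rows", "kwargs": {
  "increments": [0.0253,-0.0263,0,-0.02,-1,0.0253,-0.0263,0,-0.02,-1,0.0253,-0.0263,0,-0.02,-1,0.0253,-0.0263,0,-0.02,-1,0.0253,-0.0263,0,-0.02,-1]
}}

```text
time: 1.35
tcp_pos: [0.5217, 0.1095, 0.2404]
tool_rot: [-180.0, -0.0, 158.6]
force: [1.1, 1.1, -0.2]
opening: 0.0917
gripper_force: 0.0
```

Call:
{"fn": "play_rows", "kwargs": {
  "increments": [0,0,0,0,-1,0,0,0,0,-1,0,0,0,0,-1]
}}

```text
time: 1.6
tcp_pos: [0.5203, 0.1113, 0.2402]
tool_rot: [-180.0, -0.1, 158.6]
force: [-0.4, 0.7, 1.3]
opening: 0.0919
gripper_force: 0.0
```

```bash
cat >> h.py <<'E'
from scipy.spatial.transform import Rotation as Ro
def wworld(s,d):
    i=optics.camera_info('wrist')
    K=np.array([[i['fx'],0,i['cx']],[0,i['fy'],i['cy']],[0,0,1]])
    v,u=np.mgrid[0:420,0:560].astype(float)
    p=cv2.undistortPoints(np.stack([u.ravel(),v.ravel()],1)[:,None],K,np.array(i['dist'])).reshape(420,560,2)
    P=np.concatenate([p*d[...,None],d[...,None]],2)
    T=np.eye(4);T[:3,:3]=Ro.from_euler('xyz',s['tool_rot'],degrees=True).as_matrix();T[:3,3]=s['tcp_pos'];T=T@i['tool_from_camera']
    W=P@T[:3,:3].T+T[:3,3]; W[d<=0]=np.nan
    return W
E
python3 - <<'E'
from h import *
s,im,d=grab('wrist','w1.png'); W=wworld(s,d); np.savez('/tmp/w1.npz',W=W,im=im)
print(s['tcp_pos'],s['tool_rot'],s['force'])
x,y,z=W[...,0],W[...,1],W[...,2]
reg=(x>.38)&(x<.68)&(y>.02)&(y<.2)
for n,a,b in(('base',.008,.016),('grv',.02,.036),('hood',.047,.056)):
    m=reg&(z>a)&(z<b); 
    m=cv2.morphologyEx(m.astype(np.uint8),cv2.MORPH_OPEN,np.ones((5,5)))
    nl,L,st,_=cv2.connectedComponentsWithStats(m); k=np.argsort(-st[1:,4])[:2]+1
    for j in k: print(n,st[j],rect(W[L==j]),np.median(z[L==j]))
E
```

```text
[0.52028804 0.11129164 0.24017853] [-1.79987008e+02 -9.79839904e-02  1.58619109e+02] [-0.3585905   0.73739266  1.26042663]
base [ 247  106   15  166 1702] (array([514.3,  87.1]), array([ 13.5, 184.6]), 69.22) 0.01266573944880331
base [ 292  107   13  144 1558] (array([519.7, 135.2]), array([ 12.9, 157.5]), 69.23) 0.012591989466921055
grv [ 260   99   32  132 3961] (array([495.2, 119.1]), array([ 31.8, 137.4]), 69.21) 0.02782582533902067
grv [317 253   5   5  25] (array([603.4, 128.6]), array([5., 5.]), 66.69) 0.023825203118792937
hood [ 257  230   41   42 1551] (array([572.4,  90.5]), array([41.9, 45.1]), 68.17) 0.05259499430452591
hood [257 305  41  17 646] (array([638.1,  64.7]), array([43.1, 21.1]), 69.23) 0.05365001227267052
```

View pics/w1.png

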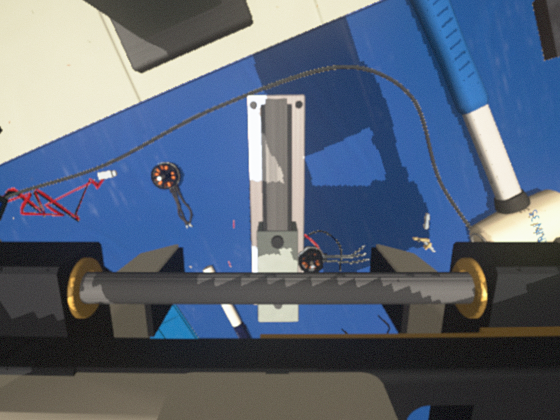

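Run:
```python
from h import *
D=np.load('/tmp/w1.npz');W=D['W'];a=np.radians(-20.78)
c,s=np.cos(a),np.sin(a)
u=W[...,0]*c+W[...,1]*s; v=-W[...,0]*s+W[...,1]*c; z=W[...,2]
box=lambda r0,r1:(slice(r0,r1),slice(225,330))
for r in range(105,230,20):
    row=z[r,225:330]; vv=v[r,225:330]
    b=vv[(row>.009)&(row<.02)|(row>.02)]; g=vv[row>.024]; 
    k=np.abs(vv-vv[np.nanargmax(row)])<.5
    # V valley: linear lip detection
    top=vv[row>.030]
    print(r,'u %.4f'%np.nanmedian(u[r,270:285]),'base',np.round([b.min(),b.max(),(b.min()+b.max())/2],4),'g',np.round([g.min(),g.max(),(g.min()+g.max())/2],4),'lip',np.round([top.min(),top.max()],4) if top.size else '')
for r in range(240,250,4):
    row=z[r,225:330]; vv=v[r,225:330];h=vv[row>.048];print('hood',r,h.min(),h.max(),(h.min()+h.max())/2)
print('profile',[(round(float(v[160,i]),4),round(float(z[160,i]),4)) for i in range(258,294,2)])
print('u ends along col276', [(r,round(float(u[r,276]),4),round(float(z[r,276]),4)) for r in list(range(92,104))+list(range(224,236))])
```

```text
105 u 0.3580 base [0.2574 0.3158 0.2866] g [0.2717 0.3008 0.2862] lip [0.2769 0.2977]
125 u 0.3773 base [0.2581 0.3172 0.2876] g [0.2753 0.2998 0.2876] lip [0.2776 0.2976]
145 u 0.3971 base [0.2574 0.3161 0.2867] g [0.274  0.2975 0.2857] lip [0.2773 0.2975]
165 u 0.4176 base [0.2579 0.3163 0.2871] g [0.2746 0.2987 0.2866] lip [0.2769 0.2975]
185 u 0.4383 base [0.2584 0.3166 0.2875] g [0.2721 0.3007 0.2864] lip [0.2766 0.2974]
205 u 0.4597 base [0.2578 0.3169 0.2873] g [0.2749 0.2985 0.2867] lip [0.2783 0.2973]
225 u 0.4819 base [0.2582 0.3171 0.2876] g [0.2672 0.3081 0.2877] lip [0.2672 0.3069]
hood 240 0.26721811717376887 0.30800404625295147 0.28761108171336014
hood 244 0.26703180399766663 0.3080108937456707 0.2875213488716687
hood 248 0.26696180122334157 0.3080849716185327 0.2875233864209371
profile [(0.2678, 0.013), (0.2699, 0.0125), (0.2726, 0.0236), (0.2747, 0.024), (0.277, 0.0313), (0.2791, 0.0328), (0.2811, 0.0314), (0.2831, 0.0295), (0.2852, 0.027), (0.2872, 0.0244), (0.2893, 0.0273), (0.2914, 0.0297), (0.2934, 0.0313), (0.2954, 0.0336), (0.2975, 0.0311), (0.2997, 0.0243), (0.3018, 0.0249), (0.3044, 0.0117)]
u ends along col276 [(92, 0.3429, 0.0004), (93, 0.344, 0.0015), (94, 0.3449, 0.0004), (95, 0.347, 0.0114), (96, 0.348, 0.0125), (97, 0.3491, 0.0129), (98, 0.35, 0.012), (99, 0.3521, 0.0263), (100, 0.3529, 0.0238), (101, 0.354, 0.0262), (102, 0.3549, 0.0248), (103, 0.3559, 0.0262), (224, 0.4817, 0.0254), (225, 0.4827, 0.0258), (226, 0.4837, 0.0264), (227, 0.4849, 0.026), (228, 0.4862, 0.0255), (229, 0.4874, 0.0254), (230, 0.4886, 0.025), (231, 0.482, 0.0509), (232, 0.4825, 0.0528), (233, 0.4835, 0.0527), (234, 0.4844, 0.0534), (235, 0.4849, 0.0551)]
```

Call:
{"fn": "play_rows", "kwargs": {
  "increments": [0.0047,-0.034,-0.005,0.1,-1,0.0047,-0.034,-0.005,0.11,-1,0.0047,-0.034,-0.005,0.12,-1,0.0047,-0.034,-0.005,0.12,-1,0.0047,-0.034,-0.005,0.12,-1]
}}

```text
time: 2.07
tcp_pos: [0.544, -0.0587, 0.2159]
tool_rot: [180.0, 0.0, -168.2]
force: [-0.0, -0.4, -1.0]
opening: 0.0919
gripper_force: 0.0
```

Call:
{"fn": "play_rows", "kwargs": {
  "increments": [0.0047,-0.034,-0.005,0.12,-1,0.0047,-0.037,-0.01,0.12,-1,0,0,0,0.0217,-1,0,0,0,0,-1,0,0,0,0,-1]
}}

```text
time: 2.48
tcp_pos: [0.5535, -0.1284, 0.2009]
tool_rot: [179.9, -0.0, -153.8]
force: [-0.4, 0.1, 0.2]
opening: 0.0918
gripper_force: 0.0
```

Run:
```python
from h import *
s,im,d=grab('wrist','w2.png'); W=wworld(s,d); np.savez('/tmp/w2.npz',W=W,im=im)
print(s['tcp_pos'],s['tool_rot'],s['force'])
x,y,z=W[...,0],W[...,1],W[...,2]
m=(abs(x-.553)<.06)&(abs(y+.13)<.06)&(z>.03)&(z<.05)
print(m.sum(),rect(W[m]),z[m].max())
br=im.astype(int).sum(2)
m2=m&(z>.033);print(rect(W[m2]))
t=W[m&(z>.0375)];print('ridge',np.median(t,0)); d=t[:,:2]-t[:,:2].mean(0);e=np.linalg.eigh(d.T@d)[1][:,1];print('ang',np.degrees(np.arctan2(e[1],e[0])), t[:,:2].mean(0))
```

```text
[ 0.55353939 -0.12839122  0.20087663] [ 1.79948505e+02 -1.31584537e-03 -1.53753302e+02] [-0.37570703  0.10780359  0.23622402]
1674 (array([ 551.7, -132.7]), array([79.7, 17.9]), 26.57) 0.04259850853189279
(array([ 551.5, -132.5]), array([79.7, 17.3]), 26.56)
ridge [ 0.55006371 -0.13334198  0.03942423]
ang -153.49733938086817 [ 0.5505349  -0.13311224]
```

View pics/w2.png

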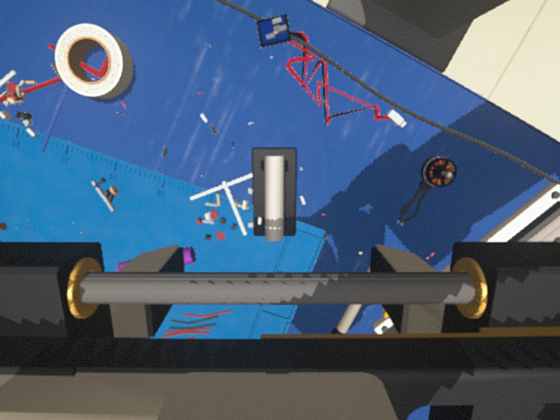

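The steel rod lies in the black rest at (275,197). The magenta stick at (185,255) and the white plastic sticks are ruled out by colour. I'll descend over the rod.

Call:
{"fn": "play_rows", "kwargs": {
  "increments": [-0.001,-0.0036,-0.03,0.004,-1,0,0,-0.035,0,-1,0,0,-0.035,0,-1,0,0,-0.03,0,-1,0,0,-0.015,0,-1]
}}

```text
time: 2.95
tcp_pos: [0.5511, -0.1307, 0.0528]
tool_rot: [179.8, -0.2, -153.4]
force: [-1.4, 0.2, -0.7]
opening: 0.0919
gripper_force: 0.0
```

Call:
{"fn": "play_rows", "kwargs": {
  "increments": [0,0,-0.01,0,-1,0,0,-0.005,0,-1,0,0,0,0,-1]
}}

```text
time: 3.2
tcp_pos: [0.553, -0.1324, 0.0407]
tool_rot: [180.0, -0.0, -153.4]
force: [0.1, 0.2, 0.6]
opening: 0.0921
gripper_force: 0.0
```

Call:
{"fn": "play_rows", "kwargs": {
  "increments": [0,0,0,0,0.6,0,0,0,0,0.6,0,0,0,0,0.6,0,0,0,0,0.7,0,0,0,0,0.8],
  "force": 12
}}

```text
time: 3.62
tcp_pos: [0.5531, -0.1337, 0.0414]
tool_rot: [-180.0, 0.0, -153.5]
force: [-0.6, -0.5, -0.5]
opening: 0.0631
gripper_force: 0.0
```

Call:
{"fn": "play_rows", "kwargs": {
  "increments": [0,0,0,0,1,0,0,0,0,1,0,0,0,0,1,0,0,0,0,1,0,0,0,0,1]
}}

```text
time: 4.03
tcp_pos: [0.5528, -0.1335, 0.0407]
tool_rot: [180.0, -0.0, -153.5]
force: [-0.1, -0.8, -0.0]
opening: 0.0298
gripper_force: 0.0
```

Call:
{"fn": "play_rows", "kwargs": {
  "increments": [0,0,0,0,1,0,0,0,0,1,0,0,0,0,1,0,0,0,0,1,0,0,0,0,1],
  "force": 30
}}

```text
time: 4.45
tcp_pos: [0.552, -0.1322, 0.0406]
tool_rot: [179.8, -0.1, -153.5]
force: [-0.9, 4.1, 2.8]
opening: 0.0169
gripper_force: 30.0
```

Call:
{"fn": "play_rows", "kwargs": {
  "increments": [0,0,0.005,0,1,0,0,0.015,0,1,0,0,0.03,0,1,0,0,0.03,0,1,0,0,0.02,0,1]
}}

```text
time: 4.87
tcp_pos: [0.5536, -0.134, 0.1435]
tool_rot: [-179.9, 0.1, -153.5]
force: [1.2, -0.2, -1.2]
opening: 0.0169
gripper_force: 30.0
```

Call:
{"fn": "play_rows", "kwargs": {
  "increments": [0,0,0,0,1,0,0,0,0,1]
}}

```text
time: 5.03
tcp_pos: [0.5533, -0.1338, 0.1418]
tool_rot: [-179.9, 0.1, -153.5]
force: [-0.6, -0.3, -1.9]
opening: 0.0171
gripper_force: 30.0
```

Run:
```python
from h import *
s,im,d=grab('wrist','w3.png'); W=wworld(s,d)
print(s['tcp_pos'],s['tool_rot'],s['force'],s['opening'],s['gripper_force'])
R=Ro.from_euler('xyz',s['tool_rot'],degrees=True).as_matrix()
T=(W-s['tcp_pos'])@R   # tool coords
np.savez('/tmp/w3.npz',T=T,im=im)
m=(abs(T[...,1])<.02)&(T[...,2]>-.01)&(T[...,2]<.03)&(T[...,0]>0.0)
print(m.sum()); P=T[m]
print('rod tool: x',P[:,0].min(),P[:,0].max(),'y',P[:,1].min(),P[:,1].max(),'z',P[:,2].min())
for a in np.arange(.01,.05,.005):
    q=P[(P[:,0]>a)&(P[:,0]<a+.005)]
    if len(q): print(round(a,3),len(q),np.round([q[:,1].min(),q[:,1].max(),np.percentile(q[:,2],5)],4))
print(P[:,:2].shape, rect(P))
```

```text
[ 0.55330971 -0.13383098  0.14175775] [-1.79885004e+02  9.35840440e-02 -1.53480073e+02] [-0.56204336 -0.28842849 -1.85565861] 0.01709553217822959 30.000330805778503
3983
rod tool: x 0.0007489107915356353 0.04045298198759259 y -0.018551958484478565 0.018152376527743895 z -0.009991552078297229
0.01 1102 [-0.0186  0.0182 -0.0084]
0.015 403 [-0.0089  0.0085  0.0001]
0.02 402 [-0.0088  0.0085  0.    ]
0.025 411 [-0.0087  0.0088  0.0001]
0.03 435 [-0.0092  0.0088 -0.0002]
0.035 476 [-0.0092  0.0087  0.0001]
0.04 151 [-0.0077  0.0073  0.002 ]
(3983, 2) (array([20.7, -0. ]), array([39.6, 36.7]), 1.06)
```

View pics/w3.png

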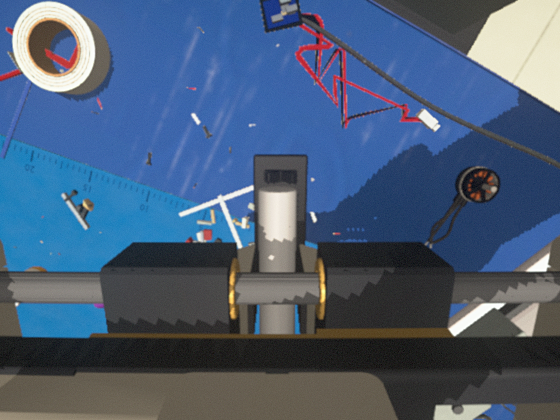

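Call:
{"fn": "play_rows", "kwargs": {
  "increments": [-0.0076,0.0316,0,-0.103,1,-0.0076,0.0316,0,-0.103,1,-0.0076,0.0316,0,-0.103,1,-0.0076,0.0316,0,-0.103,1,-0.0076,0.0316,0,-0.103,1]
}}

```text
time: 5.5
tcp_pos: [0.5132, 0.0258, 0.1388]
tool_rot: [180.0, -0.2, 176.7]
force: [0.3, -0.3, -0.8]
opening: 0.0168
gripper_force: 30.0
```

Call:
{"fn": "play_rows", "kwargs": {
  "increments": [-0.0076,0.0316,0,-0.103,1,-0.0076,0.0316,0,-0.103,1,-0.0076,0.0316,0,-0.103,1,0,0,-0.03,0,1,0,0,-0.03,0,1]
}}

```text
time: 5.92
tcp_pos: [0.4917, 0.1212, 0.0799]
tool_rot: [180.0, 0.1, 159.5]
force: [0.5, -0.2, -2.0]
opening: 0.0169
gripper_force: 30.0
```

Call:
{"fn": "play_rows", "kwargs": {
  "increments": [0,0,0,0,1,0,0,0,0,1,0,0,0,0,1]
}}

```text
time: 6.17
tcp_pos: [0.4923, 0.119, 0.081]
tool_rot: [-180.0, -0.0, 159.3]
force: [-0.4, -0.2, -0.3]
opening: 0.0171
gripper_force: 30.0
```

```bash
cat > m.py <<'E'
from h import *
import sys
s,im,d=grab('wrist',sys.argv[1]); W=wworld(s,d)
print(s['tcp_pos'],s['tool_rot'],s['force'],s['opening'],s['gripper_force'])
R=Ro.from_euler('xyz',s['tool_rot'],degrees=True).as_matrix()
T=(W-s['tcp_pos'])@R
x,y,z=T[...,0],T[...,1],T[...,2]; h=s['tcp_pos'][2]-z
mid=lambda q:np.round([q.min(),q.max(),(q.min()+q.max())/2],4) if len(q)>3 else None
for a in np.arange(.015,.075,.006):
    b=(x>a)&(x<a+.006)&(abs(y)<.06)
    print(round(a,3),'rod',mid(y[b&(abs(y)<.02)&(z<.015)&(h>.05)]),'base',mid(y[b&(h>.009)&(h<.045)]),'lip',mid(y[b&(h>.0295)&(h<.036)]))
b=(abs(y)<.004);print('rod end x',np.nanmax(x[b&(z<.012)&(z>-.01)]),'groove end',np.nanmax(x[b&(h>.018)&(h<.036)]),'base end',np.nanmax(x[b&(h>.008)]))
E
python3 m.py w4.png
```

```text
[0.49227077 0.11899989 0.08098663] [-1.79989076e+02 -2.74677518e-02  1.59280963e+02] [-0.38241504 -0.20060843 -0.31961024] 0.017097860436340696 30.000077784061432
0.015 rod [-0.0194  0.02    0.0003] base [-0.0284  0.0316  0.0016] lip [0.0104 0.0123 0.0114]
0.021 rod [-0.02  0.02  0.  ] base [-0.0282  0.0313  0.0015] lip [0.0109 0.0122 0.0116]
0.027 rod [-0.02  0.02  0.  ] base [-0.0278  0.031   0.0016] lip [0.0091 0.0121 0.0106]
0.033 rod [-0.02  0.02  0.  ] base [-0.0285  0.0317  0.0016] lip [-0.0093  0.0125  0.0016]
0.039 rod [-0.0093  0.0075 -0.0009] base [-0.0283  0.0312  0.0015] lip [-0.0092  0.0125  0.0016]
0.045 rod None base [-0.0281  0.0315  0.0017] lip [-0.0092  0.0124  0.0016]
0.051 rod None base [-0.0285  0.0315  0.0015] lip [-0.0091  0.0123  0.0016]
0.057 rod None base [-0.0285  0.0312  0.0014] lip [-0.0091  0.0122  0.0015]
0.063 rod None base [-0.0282  0.0317  0.0017] lip [-0.009   0.0121  0.0015]
0.069 rod None base [-0.0279  0.0314  0.0017] lip None
rod end x 0.039992208213004005 groove end 0.0662856803998636 base end 0.07160553120753127
```

Call:
{"fn": "play_rows", "kwargs": {
  "increments": [0.0006,0.0017,-0.01,0,1,0,0,-0.01,0,1,0,0,-0.006,0,1,0,0,-0.003,0,1,0,0,0,0,1]
}}

```text
time: 6.63
tcp_pos: [0.492, 0.1209, 0.0508]
tool_rot: [-180.0, -0.1, 159.3]
force: [-0.8, -0.1, -0.4]
opening: 0.0171
gripper_force: 30.0
```

Call:
{"fn": "play_rows", "kwargs": {
  "increments": [0,0,-0.001,0,1,0,0,-0.001,0,1,0,0,-0.001,0,1,0,0,0,0,1,0,0,0,0,1]
}}

```text
time: 7.05
tcp_pos: [0.4927, 0.121, 0.0488]
tool_rot: [180.0, 0.0, 159.3]
force: [-0.1, -0.1, -0.7]
opening: 0.0171
gripper_force: 30.0
```

Call:
{"fn": "play_rows", "kwargs": {
  "increments": [0,0,-0.001,0,1,0,0,0,0,1,0,0,0,0,1]
}}

```text
time: 7.3
tcp_pos: [0.4926, 0.121, 0.0477]
tool_rot: [180.0, -0.0, 159.3]
force: [-0.1, 0.2, -1.0]
opening: 0.0167
gripper_force: 30.0
```

Call:
{"fn": "play_rows", "kwargs": {
  "increments": [0,0,-0.001,0,1,0,0,0,0,1,0,0,0,0,1]
}}

```text
time: 7.55
tcp_pos: [0.4929, 0.1212, 0.0469]
tool_rot: [180.0, 0.0, 159.3]
force: [0.6, 2.2, -0.4]
opening: 0.0171
gripper_force: 30.0
```

Call:
{"fn": "play_rows", "kwargs": {
  "increments": [0,0,0,0,0.3,0,0,0,0,0.2,0,0,0,0,0.2,0,0,0,0,0.2,0,0,0,0,0.2]
}}

```text
time: 7.97
tcp_pos: [0.4926, 0.1209, 0.0467]
tool_rot: [-180.0, -0.0, 159.3]
force: [0.1, -0.2, -0.4]
opening: 0.0366
gripper_force: 0.0
```

Call:
{"fn": "play_rows", "kwargs": {
  "increments": [0,0,0.015,0,0.2,0,0,0.02,0,0.2,0,0,0.02,0,0.2,0,0,0,0,0.2,0,0,0,0,0.2]
}}

```text
time: 8.38
tcp_pos: [0.4932, 0.121, 0.1025]
tool_rot: [179.9, 0.1, 159.3]
force: [-0.4, 0.4, -1.2]
opening: 0.0368
gripper_force: 0.0
```

```bash
cat > m2.py <<'E'
from h import *
import sys
s,im,d=grab('wrist',sys.argv[1]); W=wworld(s,d)
print(s['tcp_pos'],s['tool_rot'],s['force'],s['opening'],s['gripper_force'])
R=Ro.from_euler('xyz',s['tool_rot'],degrees=True).as_matrix()
T=(W-s['tcp_pos'])@R
x,y,z=T[...,0],T[...,1],T[...,2]; h=s['tcp_pos'][2]-z
mid=lambda q:np.round([q.min(),q.max(),(q.min()+q.max())/2],4) if len(q)>3 else None
for a in np.arange(.005,.1,.006):
    b=(x>a)&(x<a+.006)&(abs(y)<.02)
    q=b&(h>.040)&(h<.049)
    print(round(a,3),'rod',mid(y[q]),'top',np.round(np.percentile(h[q],95),4) if q.sum()>3 else None,'lip',mid(y[b&(h>.0295)&(h<.036)]))
b=(abs(y)<.005);print('rod end x',np.nanmax(x[b&(h>.038)&(h<.05)]),'groove end',np.nanmax(x[b&(h>.018)&(h<.036)]))
E
python3 m2.py w5.png
```

```text
[0.49321415 0.12101963 0.10253806] [1.79940169e+02 1.22061149e-01 1.59311317e+02] [-0.41482778  0.39675128 -1.16369604] 0.03683015785515779 0.0
0.005 rod [-0.0088  0.0075 -0.0006] top 0.0468 lip [-0.0111  0.0099 -0.0006]
0.011 rod [-0.0094  0.0075 -0.0009] top 0.0468 lip [-0.0117  0.0098 -0.001 ]
0.017 rod [-0.0087  0.0074 -0.0006] top 0.0467 lip [-0.0117  0.0098 -0.001 ]
0.023 rod [-0.0092  0.0074 -0.0009] top 0.0469 lip [-0.0116  0.0096 -0.001 ]
0.029 rod [-0.0086  0.0073 -0.0007] top 0.0469 lip [-0.0115  0.0102 -0.0007]
0.035 rod [-0.0091  0.0072 -0.001 ] top 0.0468 lip [-0.0114  0.0102 -0.0006]
0.041 rod None top None lip [-0.0114  0.0101 -0.0007]
0.047 rod None top None lip [-0.0114  0.01   -0.0007]
0.053 rod None top None lip [-0.0113  0.0099 -0.0007]
0.059 rod None top None lip [-0.0112  0.0099 -0.0007]
0.065 rod None top None lip [-0.0112  0.0098 -0.0007]
0.071 rod None top None lip None
0.077 rod None top None lip None
0.083 rod None top None lip None
0.089 rod None top None lip None
0.095 rod None top None lip None
rod end x 0.04045757104984694 groove end 0.06689880686185692
```

View pics/w5.png

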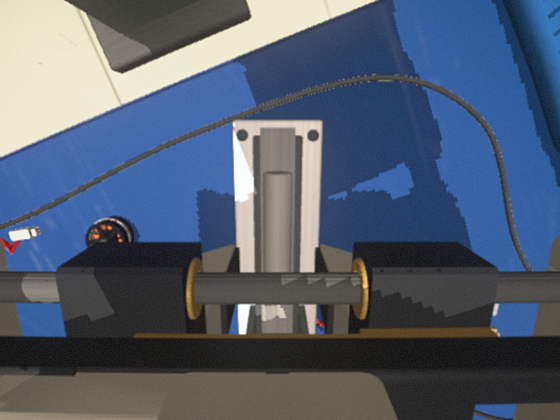

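Call:
{"fn": "play_rows", "kwargs": {
  "increments": [-0.0275,0.01,0,0,1,-0.027,0.0098,0,0,1,0,0,0,0,1,0,0,0,0,1,0,0,0,0,1],
  "force": 20
}}

```text
time: 8.85
tcp_pos: [0.4386, 0.1408, 0.1013]
tool_rot: [180.0, 0.0, 159.3]
force: [0.7, -0.2, -0.2]
opening: 0.0082
gripper_force: 0.0
```

Call:
{"fn": "play_rows", "kwargs": {
  "increments": [0,0,-0.02,0,1,0,0,-0.02,0,1,0,0,-0.01,0,1,0,0,-0.003,0,1,0,0,-0.001,0,1]
}}

```text
time: 9.27
tcp_pos: [0.4385, 0.1404, 0.0469]
tool_rot: [-180.0, -0.1, 159.3]
force: [-1.3, -0.5, -0.5]
opening: 0.0003
gripper_force: 0.0
```

Call:
{"fn": "play_rows", "kwargs": {
  "increments": [0,0,0,0,1,0,0,0,0,1]
}}

```text
time: 9.43
tcp_pos: [0.4389, 0.1408, 0.0483]
tool_rot: [180.0, 0.1, 159.3]
force: [0.5, -0.5, 0.1]
opening: 0.0008
gripper_force: 0.0
```

Call:
{"fn": "play_rows", "kwargs": {
  "increments": [0.00187,-0.00071,0,0,1,0.00187,-0.00071,0,0,1,0.00187,-0.00071,0,0,1,0.00187,-0.00071,0,0,1,0.00187,-0.00071,0,0,1]
}}

```text
time: 9.85
tcp_pos: [0.4477, 0.1372, 0.0479]
tool_rot: [180.0, 0.0, 159.3]
force: [-0.8, 0.6, -0.3]
opening: 0.0009
gripper_force: 0.3
```

Call:
{"fn": "play_rows", "kwargs": {
  "increments": [0.00187,-0.00071,0,0,1,0.00187,-0.00071,0,0,1,0.00187,-0.00071,0,0,1,0.00187,-0.00071,0,0,1,0.00187,-0.00071,0,0,1]
}}

```text
time: 10.27
tcp_pos: [0.457, 0.1336, 0.0477]
tool_rot: [180.0, -0.0, 159.3]
force: [-0.0, 1.0, 0.5]
opening: 0.0004
gripper_force: 0.3
```

Call:
{"fn": "play_rows", "kwargs": {
  "increments": [0.00187,-0.00071,0,0,1,0.00187,-0.00071,0,0,1,0.00187,-0.00071,0,0,1,0.00187,-0.00071,0,0,1,0,0,0,0,1]
}}

```text
time: 10.68
tcp_pos: [0.4648, 0.1307, 0.0478]
tool_rot: [180.0, 0.0, 159.3]
force: [-0.4, -0.8, -0.0]
opening: 0.0002
gripper_force: 0.0
```

Call:
{"fn": "play_rows", "kwargs": {
  "increments": [0.00094,-0.00035,0,0,1,0.00094,-0.00035,0,0,1,0.00094,-0.00035,0,0,1,0.00094,-0.00035,0,0,1,0.00094,-0.00035,0,0,1]
}}

```text
time: 11.1
tcp_pos: [0.469, 0.1291, 0.0477]
tool_rot: [180.0, -0.0, 159.3]
force: [-0.4, 0.4, 0.8]
opening: 0.0006
gripper_force: 0.2
```

Call:
{"fn": "play_rows", "kwargs": {
  "increments": [0.00094,-0.00035,0,0,1,0.00094,-0.00035,0,0,1,0.00094,-0.00035,0,0,1,0.00094,-0.00035,0,0,1,0.00094,-0.00035,0,0,1]
}}

```text
time: 11.52
tcp_pos: [0.4737, 0.1273, 0.0477]
tool_rot: [180.0, -0.0, 159.3]
force: [-0.7, 0.3, 1.2]
opening: 0.0002
gripper_force: 0.7
```

```bash
python3 m2.py w6.png | tail -1
python3 - <<'E'
from h import *
s,im,d=grab('scene','s2.png'); W=world('scene')
a=np.radians(-20.78);c,sn=np.cos(a),np.sin(a)
u=W[...,0]*c+W[...,1]*sn-.4615; v=-W[...,0]*sn+W[...,1]*c-.288; z=W[...,2]
m=(abs(v)<.012)&(u>-.12)&(u<.03)&(z>.041)&(z<.049)
for a in np.arange(-.11,.03,.005): print(round(a,3),int((m&(u>a)&(u<a+.005)).sum()),end='; ')
E
```

```text
rod end x 0.012204642512907976 groove end 0.046447298239716536
-0.11 0; -0.105 0; -0.1 0; -0.095 0; -0.09 0; -0.085 0; -0.08 4; -0.075 10; -0.07 0; -0.065 0; -0.06 0; -0.055 0; -0.05 0; -0.045 1; -0.04 0; -0.035 0; -0.03 1; -0.025 1; -0.02 8; -0.015 9; -0.01 8; -0.005 5; 0.0 0; 0.005 0; 0.01 0; 0.015 0; 0.02 9; 0.025 0; 0.03 0;
```

Call:
{"fn": "play_rows", "kwargs": {
  "increments": [0.00094,-0.00035,0,0,1,0.00094,-0.00035,0,0,1,0.00094,-0.00035,0,0,1,0.00094,-0.00035,0,0,1,0.00094,-0.00035,0,0,1]
}}

```text
time: 12.03
tcp_pos: [0.4779, 0.1257, 0.0476]
tool_rot: [-180.0, -0.1, 159.3]
force: [-4.5, 2.6, 2.3]
opening: 0.0005
gripper_force: 2.5
```

Call:
{"fn": "play_rows", "kwargs": {
  "increments": [0.00094,-0.00035,0,0,1,0.00094,-0.00035,0,0,1,0.00094,-0.00035,0,0,1,0.00094,-0.00035,0,0,1]
}}

```text
time: 12.37
tcp_pos: [0.4824, 0.1241, 0.0476]
tool_rot: [-180.0, 0.0, 159.3]
force: [-2.5, 1.9, -0.1]
opening: 0.0004
gripper_force: 1.4
```

Call:
{"fn": "play_rows", "kwargs": {
  "increments": [0.0006,-0.00022,0,0,1,0.0006,-0.00022,0,0,1,0.0006,-0.00022,0,0,1]
}}

```text
time: 12.62
tcp_pos: [0.484, 0.1235, 0.0477]
tool_rot: [180.0, -0.0, 159.3]
force: [-3.2, 0.6, -0.4]
opening: 0.0004
gripper_force: 1.4
```

Call:
{"fn": "play_rows", "kwargs": {
  "increments": [0.0005,-0.00019,0,0,1,0.0005,-0.00019,0,0,1,0.0005,-0.00019,0,0,1]
}}

```text
time: 12.87
tcp_pos: [0.4855, 0.123, 0.0477]
tool_rot: [180.0, -0.0, 159.3]
force: [-2.3, -0.3, -0.4]
opening: 0.0006
gripper_force: 1.4
```

Call:
{"fn": "play_rows", "kwargs": {
  "increments": [0.0005,-0.00019,0,0,1,0.0005,-0.00019,0,0,1,0.0005,-0.00019,0,0,1]
}}

```text
time: 13.12
tcp_pos: [0.487, 0.1224, 0.0478]
tool_rot: [180.0, 0.0, 159.3]
force: [-2.9, 0.5, -0.2]
opening: 0.0001
gripper_force: 1.4
```

Call:
{"fn": "play_rows", "kwargs": {
  "increments": [0.0005,-0.00019,0,0,1,0.0005,-0.00019,0,0,1,0.0005,-0.00019,0,0,1]
}}

```text
time: 13.37
tcp_pos: [0.4874, 0.122, 0.0475]
tool_rot: [-180.0, -0.1, 159.3]
force: [-7.1, 2.7, 0.5]
opening: 0.0002
gripper_force: 3.7
```

Call:
{"fn": "play_rows", "kwargs": {
  "increments": [0.0005,-0.00019,0,0,1,0,0,0,0,1]
}}

```text
time: 13.53
tcp_pos: [0.4874, 0.122, 0.0474]
tool_rot: [-180.0, -0.2, 159.3]
force: [-7.2, 3.4, 1.5]
opening: 0.0002
gripper_force: 3.8
```

Call:
{"fn": "play_rows", "kwargs": {
  "increments": [0.0005,-0.00019,0,0,1,0,0,0,0,1]
}}

```text
time: 13.7
tcp_pos: [0.4875, 0.122, 0.0474]
tool_rot: [-179.9, -0.2, 159.3]
force: [-8.6, 4.3, 2.2]
opening: 0.0002
gripper_force: 4.7
```

The force rises and the tool no longer advances, so the rod is on the stop. I'll back off.

Call:
{"fn": "play_rows", "kwargs": {
  "increments": [-0.0019,0.0007,0,0,1,-0.0047,0.0018,0,0,1,-0.0094,0.0035,0,0,1,-0.0094,0.0035,0,0,1,0,0,0.02,0,1]
}}

```text
time: 14.12
tcp_pos: [0.4597, 0.1312, 0.0653]
tool_rot: [-179.8, -0.4, 159.3]
force: [-0.7, -0.9, -0.0]
opening: 0.0005
gripper_force: 0.0
```

Call:
{"fn": "play_rows", "kwargs": {
  "increments": [0,0,0.03,0,1,0.019,-0.007,0.03,0,1,0.02,-0.0075,0,0,1,0,0,0,0,1,0,0,0,0,1]
}}

```text
time: 14.53
tcp_pos: [0.5031, 0.1164, 0.1279]
tool_rot: [180.0, 0.1, 159.3]
force: [0.0, -1.0, -0.7]
opening: 0.0006
gripper_force: 0.0
```

```bash
python3 m2.py w7.png
```

```text
[0.50305301 0.11641806 0.1279051 ] [1.79972667e+02 5.08692528e-02 1.59272403e+02] [ 0.00358132 -0.96082766 -0.67337128] 0.0005548606022156584 0.0
0.005 rod [-0.0076  0.0078  0.0001] top 0.0462 lip [-0.0108  0.011   0.0001]
0.011 rod None top None lip [-0.0108  0.0109  0.0001]
0.017 rod None top None lip [-0.0107  0.0109  0.0001]
0.023 rod None top None lip [-0.0107  0.0108  0.0001]
0.029 rod None top None lip [-0.0106  0.0107  0.    ]
0.035 rod None top None lip [-0.0106  0.0107  0.    ]
0.041 rod None top None lip [-0.0105  0.0106  0.    ]
0.047 rod None top None lip [-0.0105  0.0105  0.    ]
0.053 rod None top None lip [-0.0104  0.0104 -0.    ]
0.059 rod None top None lip [-0.0104  0.011   0.0003]
0.065 rod None top None lip [-0.0103  0.011   0.0003]
0.071 rod None top None lip [-0.0103  0.0109  0.0003]
0.077 rod None top None lip [-0.0102  0.0108  0.0003]
0.083 rod None top None lip None
0.089 rod None top None lip None
0.095 rod None top None lip None
rod end x 0.007062901810245005 groove end 0.07779551409360874
```

```bash
python3 -c "
from station import bot
print(bot.hand_in())"
```

```text
the job is handed in; nothing more can be done
None
```

The rod lies in the V-groove against the stop pin, about 21 mm inside the hood, released and clear of the arm. It bore at most about 10 N in total at the stop, and I handed the job in at about 15 s; the hand-in returned no verdict.

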